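# Pop the drip tray out of the corner dish rack and trap it with the other finger

## Task

Press down the orange release paddle on the dish rack with one fingertip, so that the sprung blue drip tray pops out from under the rack, and catch the tray's front panel with the other finger before it slides out over the front edge of the wooden plank. Let the tray come out by at least a centimetre, catch it gently without gripping it, and leave the mugs and all the other dishes alone. The program finishes while the finger is still holding the tray back.

Things in the scene. Friction and masses are not known exactly. Their poses are not given: they have to be found in the camera images.
- corner: Fixed: two plywood walls 220 to 230 mm high meeting at a right angle, and between them a triangular wooden plank, its top 50 mm above the table, 960 mm wide along its front edge and 480 mm deep. Origin: at table height, under the middle of the plank's front edge; x points level from the front edge into the corner, y to the left along the front edge, z up.
- rack: Fixed: the corner dish rack standing on the plank. A grey plastic front rail (300 mm wide, 50 mm deep, top 52 mm above the plank), steel wire frame with plate slots behind it (the plates stand from 95 mm behind the paddle, up to 230 mm above the plank), a 305 mm steel post at the back with the cup arm. Origin: on the plank's top, 110 mm behind its front edge, under the middle of the front rail; axes parallel to those of corner: the tray slides out along -x.
- paddle_top (a point): Centre of the top face of the orange release paddle, 34 mm (along the rack's x) by 44 mm (along y), which stands on the front rail, 68 mm above the plank (118 mm above the table) when up. It may be clipped anywhere within 75 mm of the middle of the rail. Its axes are the rack's. Its centre lies 30 mm behind the back face of the tray's closed front panel; nothing tall stands within 90 mm behind or beside it.
- paddle: The orange paddle with its hidden steel stem and catch below. Origin: on top of the front rail, 16 mm under the centre of the paddle's top face when up; axes the rack's.
- release (a joint): Paddle travel, m: 0 up, 0.008 fully down. It is sprung: 1.8 N to start, 4.2 N fully down. The tray is let go at about 0.0045; the paddle comes up again when let go.
- tray_slide (a joint): Tray travel, m: 0 latched in, grows as the tray slides out towards the plank's front edge (along the rack's -x). Latched, it cannot be pulled out. Once released a spring pushes it out with 2 to 3 N at some 0.08 to 0.1 m/s, so that it reaches the plank's edge (travel 0.075) in about 0.9 s, and runs on to 0.14 if nothing stops it. It runs in guides and cannot be lifted.
- drip_tray: The blue drip tray, 230 mm deep, 0.3 to 0.6 kg, under the rack. Its flat upright front panel is 260 mm wide, 5 mm thick and stands in front of the rail, from 8 to 82 mm above the plank, so its top edge is 14 mm above the paddle when up and 22 mm above it fully pressed. Closed, there are 75 mm of free plank in front of it. Origin: same as the rack's when closed; axes the rack's.
- tray_front (a point): Middle of the top edge of the tray panel's front face, 82 mm above the plank; closed, it is 75 mm behind the plank's front edge and 35 mm in front of the paddle's centre.
- mug_green_mid (a point): Middle of the green plastic mug, the one nearest the post (68 mm wide, 84 mm long), which hangs by its handle on the rack's swing-out steel cup arm, about 185 mm above the plank (the mugs and the arm reach from 150 to 280 mm above it, over the left rear of the rack), and can swing. Leave alone.
- mug_yellow_mid (a point): Middle of the yellow plastic mug on the cup arm, same size. Leave alone.
- mug_red_mid (a point): Middle of the red plastic mug at the arm's free end, same size. Leave alone.
- plate: White ceramic plate, 170 mm across, standing on edge in the rack's slots. Origin at its centre. Leave alone.
- pot_lid: Steel pot lid, 160 mm across with a black knob, standing on edge in the rack's slots. Origin at its centre. Leave alone.
- spatula: Green and black silicone spatula, 230 mm long, lying on the right of the plank. Leave alone.
- soap: Yellow washing-up bottle, 60 mm across, 160 mm tall, standing on the plank beside the rack. Origin under its base. Leave alone.
- tumbler: Green tumbler, 72 mm across, 105 mm tall, standing on the plank on the other side of the rack. Origin under its base. Leave alone.

How it is judged:
On the way, in this order (a step that is already met when the one before it is completed fails the run):
1. the paddle is pressed by a finger while the tray is still in (value of joint release above 0.003 m and contact force between the fingers and paddle above 0.5 N and value of joint tray_slide below 0.008 m).
2. the tray has popped out and is stopped by a finger (value of joint tray_slide above 0.01 m and x of tray_front in the frame of corner above 0 m and velocity of joint tray_slide between -0.01 and 0.01 m/s and contact force between the fingers and drip_tray between 0.5 and 15 N), for 0.3 s.
At the end, for the whole second after the job is handed in: The tray is released and out by at least 10 mm, its front panel has not passed the plank's front edge, it stands still (under 10 mm/s) with a finger pushing on it with 0.5 to 15 N, and every mug, the plate, lid, spatula, bottle and tumbler are within 20 mm of where they were (all of step 2 and distance of each of plate, pot_lid, spatula, soap, tumbler, mug_green_mid, mug_yellow_mid, mug_red_mid from where it was at the start of the episode below 0.02 m); the arm keeps its last pose, push and grip.
It fails at once if the tray's front panel slides out over the plank's front edge (x of tray_front in the frame of corner below 0 m).
It fails at once if the tray is gripped or hit hard (over 15 N from the fingers) (contact force between the fingers and drip_tray above 15 N).
It fails at once if a mug is knocked, moved or lifted (over 20 mm) (distance of any of mug_green_mid, mug_yellow_mid, mug_red_mid from where it was at the start of the episode above 0.02 m).
It fails at once if the plate, lid, spatula, bottle or tumbler is knocked, moved or lifted (over 20 mm) (distance of any of plate, pot_lid, spatula, soap, tumbler from where it was at the start of the episode above 0.02 m).
It also fails if it takes over 35 s, if anything falls off the work surface, if the arm or the gripper's body presses on something with over 40 N, if the wrist force passes 120 N, or if a joint passes its speed limit or range.

## Robot

A 6-joint arm with a two-finger parallel gripper is mounted at the origin on the work surface. World frame = base frame: x ahead of the robot, y to its left, z up, the work surface at z = 0. Lengths are in m, angles in rad, forces in N, time in s.
With the tool pointing down it reaches from about 0.35 to 0.775 m from the base axis. Payload 5.5 kg.
Tool frame: the origin (TCP) lies on the front face of the gripper's body, between the roots of the fingers; the fingertips stand 73 mm ahead of it and the grasp point (between the pads) lies 54 mm ahead of it; z points along the fingers, y is the line along which they close (so a half turn about z gives the same grasp; the last joint's range is limited). The gripper opens to 85 mm and grips with 20 to 120 N. Pads are 22 mm wide; open, the fingers measure 114 mm over their backs; the gripper's body (76 mm by 85 mm) begins 54 mm behind the grasp point. The pads swing forward as they close: fully open they stand 13 mm farther back than shut.
Start: joints at [-1.471, 0.313, 0.046, 1.304, 0, 1.431], TCP at [0.137, -0.559, 0.304] pointing down, gripper open.
Joint ranges: [-2.76, 2.76], [-0.86, 1.69], [-1.03, 1.26], [-2.2, 2.34], [-1.47, 1.5], [-3.14, 3.14]. Speed limits (rad/s): [2.57, 2.57, 3.14, 3.14, 3.14, 3.14].

## Interface

Orientations are given as a rotation vector (axis times angle).
In Python, from cell import bot gives the robot as it stands.
- The arm moves only by the tool apply_moves, never from a script. Its argument "motion" is a list of rows, each a list of 7 numbers: the shift along the tool's x, y, z in cm, then the turn, a rotation vector about the tool's x, y, z in rad, then the opening, from 0 (shut) to 1 (fully open). A call has 1 to 12 rows; each row is the pose to reach, as a shift and turn from the pose commanded when the call began, along the tool's axes at that moment; what a row does not reach only later rows make up. A row lasts 1/12 s, in which the tool goes at most 41.7 mm and 7.16 degrees, less where a joint would pass 70% of its speed; a pose out of reach is approached as far as the arm can. A call with a gripper value outside its range is refused whole. The fingers move at their own pace and stop on an object; "squeeze" is the grip in N (left out, the last holds). Time passes only in rows, so rows that repeat a pose let the fingers close. It gives the time, the measured TCP pose, the force, the opening and the grip force at its end, in the units of the state.
- bot.state(): the state, without advancing time (a new reading comes with each control period).
- bot.camera(name): name is "side" or "top" or "wrist"; returns a dict with "image" (420x560x3 uint8, red, green, blue), "fx", "fy", "cx", "cy" (pixels), "origin" and "rotation" of the camera in the world. Camera axes: x right, y up, looking along -z (the intrinsics and any distortion apply to the point x, -y, -z); pixel columns grow to the right and rows downward; lengths in m; the calibration is good to about 2 mm. A picture is of the moment at which its call begins. There is no depth.
- bot.close_job(): hands the job in; it is judged then, once.
The state is a dict: "clock": time; "joints": joint angles; "dq": joint speeds; "joint_torque": joint torques, N m; "eef_pos": TCP position; "orientation": TCP orientation; "force": force on the tool from outside, world axes, zero at the start; "torque": the same for the moment, N m; "gripper_width": finger opening in m; "finger_force": force on a finger pad.
Only numpy, scipy, OpenCV 4.12 (cv2) and the standard library are available. Lean on these libraries where they do the work, as an engineer would, in place of code of your own. Each camera call takes 0.05 s, during which the arm holds its last target. There are 200 camera calls.

## Working session

There is one attempt and no reset: what is moved stays moved. The work goes in short steps, Python scripts to look and compute and a tool call to move; the robot and the scene stay as the last step left them, time stands still between calls to the robot, and variables do not carry over. Pictures are saved under pics/ and viewed, at most 10 in all, crops included, and the job is handed in when it is done.

Besides the shell and the picture viewer there is one more tool, called after "Call:" in YAML: its name, and indented under it one key for each argument. apply_moves: Moves the arm, as the interface text tells. Its arguments: {"type":"object","properties":{"motion":{"type":"array"},"squeeze":{"type":"number"}},"required":["motion"]}

```bash
mkdir -p pics; cat > h.py <<'E'
import numpy as np, cv2, json
from cell import bot
def snap(n,f):
    c=bot.camera(n); cv2.imwrite('pics/'+f,cv2.cvtColor(c['image'],cv2.COLOR_RGB2BGR))
    np.savez('pics/'+f+'.npz',**{k:np.array(v) for k,v in c.items() if v is not None}); return c
def ray(c,u,v):
    d=np.array([(u-c['cx'])/c['fx'],-(v-c['cy'])/c['fy'],-1.]); return np.array(c['origin']),np.array(c['rotation'])@d
def onz(c,u,v,z):
    o,d=ray(c,u,v); return o+d*(z-o[2])/d[2]
E
python3 - <<'E'
from h import *
for n in('side','top'):
    c=snap(n,n+'1.png'); print(n,{k:v for k,v in c.items() if k!='image'})
print(bot.state())
E
```

```text
side {'fx': 512.6754746032035, 'fy': 512.6754746032035, 'cx': 283.9227318856577, 'cy': 205.45516348948667, 'origin': array([0.13292862, 0.68200261, 1.03886036]), 'rotation': array([ 0.30271649, -0.94279834, -2.33796055])}
top {'fx': 394.87161191003804, 'fy': 394.87161191003804, 'cx': 275.8146412732968, 'cy': 210.94646031438936, 'origin': array([0.51460559, 0.02831374, 1.03071959]), 'rotation': array([ 0.08247395, -0.12909937, -1.56397558])}
{'clock': 0.1, 'joints': array([-1.47060540e+00,  3.13916118e-01,  4.50873003e-02,  1.30360646e+00,
       -3.13972602e-05,  1.43120596e+00]), 'dq': array([ 1.42349503e-03, -7.82123268e-05,  3.60959939e-03,  9.48949519e-04,
       -4.93410170e-04,  1.62059846e-03]), 'joint_torque': array([ 2.45508563e-03, -4.81726348e+01,  2.99243635e+01,  1.27447397e-02,
       -9.25667359e-05, -8.02596304e-06]), 'eef_pos': array([ 0.13651116, -0.55820666,  0.30310101]), 'orientation': array([-3.11741394e+00, -3.75549891e-01, -1.40299652e-06]), 'force': array([-0.0342588 , -0.2152774 , -0.29543982]), 'torque': array([-0.007472  ,  0.04665063,  0.00020749]), 'finger_force': 0.0, 'gripper_width': 0.08553881627190496}
```

View pics/top1.png

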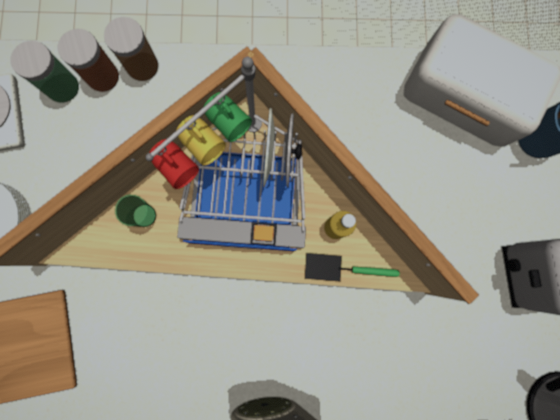

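View pics/side1.png

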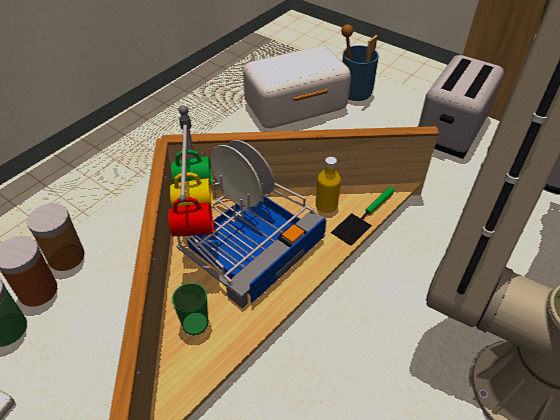

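The top view shows the paddle at about (264,233), the rail from (180,231) to (305,237) and the plank's front edge from (0,265) to (470,298). The mugs are at the upper left, well away from the paddle. The side view shows the paddle at about (293,234).

```bash
cat >> h.py <<'E'
from scipy.spatial.transform import Rotation as R
def ray(c,u,v):
    d=np.array([(u-c['cx'])/c['fx'],-(v-c['cy'])/c['fy'],-1.]); return np.array(c['origin']),R.from_rotvec(c['rotation']).as_matrix()@d
def blob(c,lo,hi,box):
    h=cv2.cvtColor(c['image'],cv2.COLOR_RGB2HSV); m=cv2.inRange(h,lo,hi); k=np.zeros_like(m); u0,u1,v0,v1=box; k[v0:v1,u0:u1]=m[v0:v1,u0:u1]; return k
E
python3 - <<'E'
from h import *
L=lambda f:{k:v for k,v in np.load('pics/'+f+'.npz').items()}
t,s=L('top1.png'),L('side1.png')
for c,b in((t,(245,285,215,255)),(s,(275,312,218,250))):
    k=blob(c,(8,140,120),(25,255,255),b); r=cv2.minAreaRect(cv2.findNonZero(k)); ys,xs=np.nonzero(k)
    print(r,len(xs),xs.mean(),ys.mean(),onz(c,r[0][0],r[0][1],.118), onz(c,xs.mean(),ys.mean(),.118))
for p in((20,265),(440,295)): print(onz(t,*p,.05))
# rack rail direction from the blue panel front edge
k=blob(t,(105,120,60),(125,255,255),(180,312,236,256)); 
pts=[(u,np.nonzero(k[:,u])[0].max()) for u in range(190,302,4) if k[:,u].any()]
P=np.array([onz(t,u,v+.5,.13)[:2] for u,v in pts]); print(pts); print(cv2.fitLine(P.astype(np.float32),cv2.DIST_HUBER,0,.01,.01).ravel())
im=cv2.cvtColor(t['image'],cv2.COLOR_RGB2BGR)[200:310,150:320]; cv2.imwrite('pics/tc.png',cv2.resize(im,None,fx=4,fy=4,interpolation=cv2.INTER_CUBIC))
E
```

```text
((263.0, 232.0), (14.0, 18.0), 90.0) 242 262.90495867768595 232.56198347107437 [0.58911163 0.03085489 0.118     ] [0.58780766 0.03106631 0.118     ]
((299.4230651855469, 237.11537170410156), (32.4499626159668, 15.254256248474121), 33.6900634765625) 206 292.7621359223301 232.71844660194174 [0.56547804 0.03325581 0.118     ] [0.58594451 0.03184631 0.118     ]
[0.51214287 0.61716897 0.05      ]
[ 0.44091284 -0.40642808  0.05      ]
[(190, np.int64(242)), (194, np.int64(242)), (198, np.int64(242)), (202, np.int64(243)), (206, np.int64(243)), (210, np.int64(243)), (214, np.int64(244)), (218, np.int64(244)), (222, np.int64(244)), (226, np.int64(245)), (230, np.int64(245)), (234, np.int64(245)), (238, np.int64(246)), (242, np.int64(246)), (246, np.int64(246)), (250, np.int64(247)), (254, np.int64(247)), (258, np.int64(247)), (262, np.int64(247)), (266, np.int64(248)), (270, np.int64(248)), (274, np.int64(248)), (278, np.int64(249)), (282, np.int64(249)), (286, np.int64(249)), (290, np.int64(250)), (294, np.int64(249))]
[0.07426114 0.9972388  0.5571159  0.1035361 ]
```

View pics/tc.png

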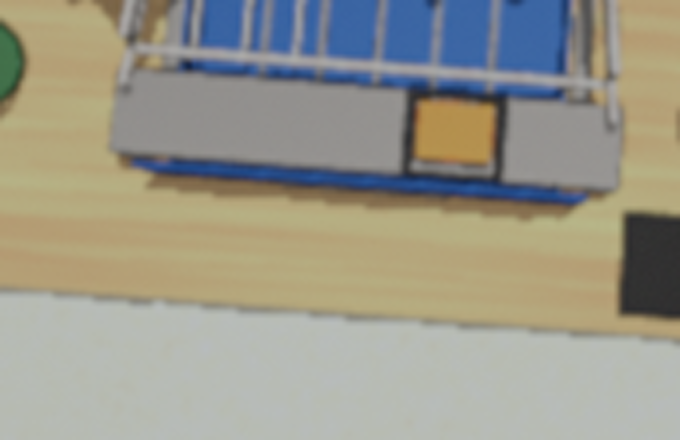

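The close-up confirms the paddle centre at about (263.7,232.7) in the top image. That puts it at world (0.587, 0.031), with a rack yaw of about -0.072.

```bash
cat >> h.py <<'E'
psi=-0.0718; xc=np.array([np.cos(psi),np.sin(psi),0]); yc=np.array([-np.sin(psi),np.cos(psi),0])
pad=np.array([.587,.031,.118])
def to(p,sgn):
    s=bot.state(); T=R.from_rotvec(s['orientation']); y=sgn*xc; z=np.array([0,0,-1.])
    G=R.from_matrix(np.c_[np.cross(y,z),y,z]); return T.inv().apply(p-s['eef_pos'])*100,(T.inv()*G).as_rotvec(),s
E
python3 - <<'E'
from h import *
p=pad-.037*xc; p[2]=.27
for s in(1,-1):
    a,b,st=to(p,s); print(p,a.round(2),b.round(3))
E
```

```text
[0.55009533 0.03365432 0.27      ] [ 54.23 -47.67   3.4 ] [-1.000e-03 -1.000e-03 -1.259e+00]
[0.55009533 0.03365432 0.27      ] [ 54.23 -47.67   3.4 ] [-1.000e-03  1.000e-03  1.882e+00]
```

Call:
apply_moves:
  motion:
    - [2.5,-2.2,0,0,0,-0.1,0.7]
    - [5,-4.4,0,0,0,-0.2,0.7]
    - [7.5,-6.6,0,0,0,-0.3,0.7]
    - [10,-8.8,0,0,0,-0.4,0.7]
    - [12.5,-11,0,0,0,-0.5,0.7]
    - [15,-13.2,0,0,0,-0.6,0.7]
    - [17.5,-15.4,0,0,0,-0.7,0.7]
    - [20,-17.6,0,0,0,-0.8,0.7]
    - [22.5,-19.8,0,0,0,-0.9,0.7]
    - [25,-22,0,0,0,-1.0,0.7]
    - [27.5,-24.2,0,0,0,-1.1,0.7]
    - [27.5,-24.2,0,0,0,-1.1,0.7]
  squeeze: 20

```text
clock: 1.1
eef_pos: [0.3479, -0.2538, 0.3037]
orientation: [-2.452, -1.962, -0.003]
force: [-0.5, 0.4, -0.5]
gripper_width: 0.0599
finger_force: 0.0
```

```bash
python3 - <<'E'
from h import *
p=pad-.037*xc; p[2]=.27
a,b,st=to(p,1); print(p,a.round(2),b.round(3),st['eef_pos'],st['joints'].round(2),st['gripper_width'],st['clock'])
E
```

```text
[0.55009533 0.03365432 0.27      ] [32.47 13.42  3.45] [ 0.    -0.002 -0.149] [ 0.34789338 -0.25380978  0.30372356] [-0.82  0.03 -0.29  1.24  0.    0.97] 0.0598581654112474 1.1
```

Call:
apply_moves:
  motion:
    - [3,1.2,0,0,0,-0.05,0.7]
    - [6,2.5,0,0,0,-0.1,0.7]
    - [9,3.7,0,0,0,-0.149,0.7]
    - [12,5,0,0,0,-0.149,0.7]
    - [15,6.2,0,0,0,-0.149,0.7]
    - [18,7.5,0,0,0,-0.149,0.7]
    - [21,8.7,0,0,0,-0.149,0.7]
    - [24,9.9,0,0,0,-0.149,0.7]
    - [27,11.2,0,0,0,-0.149,0.7]
    - [30,12.4,1.5,0,0,-0.149,0.7]
    - [32.5,13.4,3.5,0,0,-0.149,0.7]
    - [32.5,13.4,3.5,0,0,-0.149,0.7]

```text
clock: 2.1
eef_pos: [0.5518, 0.0307, 0.2646]
orientation: [-2.304, -2.13, 0.003]
force: [-0.1, 0.5, -0.7]
gripper_width: 0.0596
finger_force: 0.0
```

```bash
python3 - <<'E'
from h import *
p=pad-.037*xc; p[2]=.22
a,b,st=to(p,1); print(a.round(2),b.round(3),st['eef_pos'],st['joints'].round(2),st['gripper_width'],st['clock'],st['force'])
snap('wrist','w1.png'); c=snap('side','s2.png')
im=cv2.cvtColor(c['image'],cv2.COLOR_RGB2BGR)[140:320,170:400]; cv2.imwrite('pics/s2c.png',cv2.resize(im,None,fx=3,fy=3,interpolation=cv2.INTER_CUBIC))
E
```

```text
[ 0.28 -0.17  4.46] [-0.004 -0.001 -0.007] [0.55177486 0.03066802 0.2646385 ] [-0.09  0.29 -0.09  1.2   0.    1.56] 0.05963219434355951 2.1 [-0.1177237   0.45169234 -0.69157365]
```

View pics/w1.png

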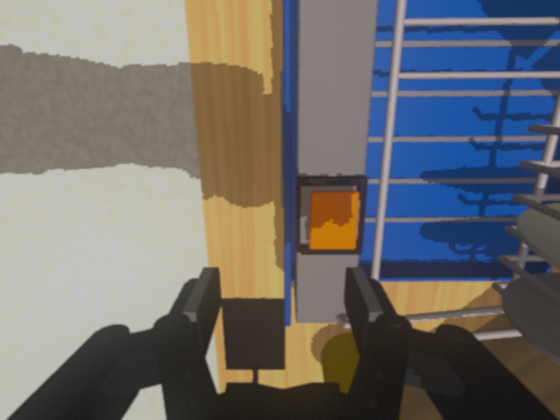

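View pics/s2c.png

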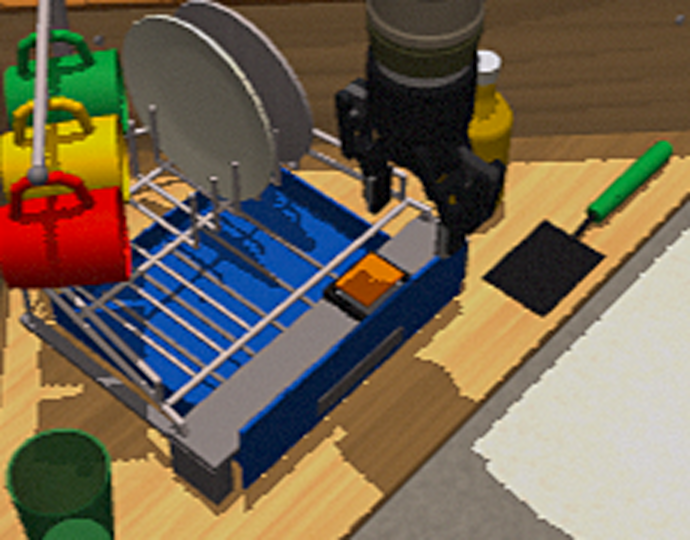

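The wrist view shows the paddle at about (334,221), the panel's edge near u=288 and the plank's edge near u=205. The side view shows the gripper hanging over the rack front, clear of the dishes. Next I'll work out the refined paddle position from the wrist camera.

```bash
python3 - <<'E'
from h import *
c={k:v for k,v in np.load('pics/w1.png.npz').items()}
k=blob(c,(5,140,60),(25,255,255),(300,370,175,260)); ys,xs=np.nonzero(k); print(xs.min(),xs.max(),ys.min(),ys.max(),c['origin'])
q=onz(c,(xs.min()+xs.max()+1)/2,(ys.min()+ys.max()+1)/2,.118); print('pad',q)
for u0,u1 in((xs.min(),xs.max()+1),): print('size',np.linalg.norm(onz(c,u0,220,.118)-onz(c,u1,220,.118)))
print('ysize',np.linalg.norm(onz(c,334,ys.min(),.118)-onz(c,334,ys.max()+1,.118)))
k=blob(c,(105,120,40),(125,255,255),(270,299,0,330))
P=[]
for v in(60,100,140,250,300):
    n=np.nonzero(k[v])[0]; f=onz(c,n.min(),v+.5,.132); P.append(f); print(v,n.min(),n.max(),((q-f)@xc).round(4))
P=np.array(P);print('yaw',np.polyfit(P[:,1],P[:,0],1))
print('edge',[((q-onz(c,u,v,.05))@xc).round(4) for u,v in((196,120),(207,250))])
E
```

```text
308 359 191 249 [0.55853432 0.11416129 0.33528228]
pad [0.5879201  0.03052868 0.118     ]
size 0.0368391341999924
ysize 0.04475091277878884
60 284 294 0.0349
100 284 295 0.0351
140 285 294 0.0346
250 285 290 0.0349
300 285 289 0.0351
yaw [0.07251637 0.55069426]
edge [np.float64(0.1092), np.float64(0.1098)]
```

Call:
apply_moves:
  motion:
    - [0.2,-0.1,2,0,0,0,0.7]
    - [0.2,-0.1,4,0,0,0,0.7]
    - [0.2,-0.1,5.5,0,0,0,0.7]
    - [0.2,-0.1,5.8,0,0,0,0.7]
    - [0.2,-0.1,5.8,0,0,0,0.7]
    - [0.2,-0.1,5.8,0,0,0,0.7]

```text
clock: 2.7
eef_pos: [0.5504, 0.0287, 0.2121]
orientation: [2.311, 2.126, 0.001]
force: [-0.8, -0.2, 0.2]
gripper_width: 0.0597
finger_force: 0.0
```

```bash
python3 - <<'E'
from h import *
st=bot.state(); print(st['eef_pos'],st['force'],st['orientation'])
c=snap('side','s3.png')
im=cv2.cvtColor(c['image'],cv2.COLOR_RGB2BGR)[180:300,230:370]; cv2.imwrite('pics/s3c.png',cv2.resize(im,None,fx=5,fy=5,interpolation=cv2.INTER_CUBIC))
E
```

```text
[0.55043662 0.02866931 0.21205954] [-0.76618499 -0.16312334  0.223378  ] [2.31137196e+00 2.12617932e+00 9.56430351e-04]
```

View pics/s3c.png

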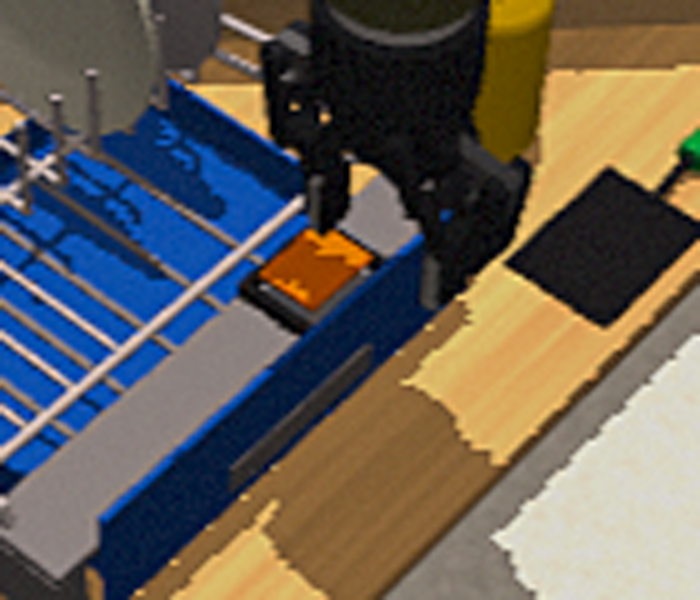

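The side view shows the rear fingertip above the paddle and the other finger in front of the blue panel, with clearance. I'll lower a bit and let the arm settle.

Call:
apply_moves:
  motion:
    - [0.3,0,0,0,0,0,0.7]
    - [0.3,0,0.3,0,0,0,0.7]
    - [0.3,0,0.5,0,0,0,0.7]
    - [0.3,0,0.5,0,0,0,0.7]
    - [0.3,0,0.5,0,0,0,0.7]
    - [0.3,0,0.5,0,0,0,0.7]

```text
clock: 3.25
eef_pos: [0.5504, 0.0326, 0.2058]
orientation: [-2.31, -2.129, 0.0]
force: [0.1, -0.8, -0.2]
gripper_width: 0.0597
finger_force: 0.0
```

```bash
python3 - <<'E'
from h import *
st=bot.state(); print(st['eef_pos'],st['force'],st['dq'].round(3))
c=snap('side','s4.png')
im=cv2.cvtColor(c['image'],cv2.COLOR_RGB2BGR)[180:300,230:370]; cv2.imwrite('pics/s4c.png',cv2.resize(im,None,fx=5,fy=5,interpolation=cv2.INTER_CUBIC))
E
```

```text
[0.55044777 0.03262706 0.2058366 ] [ 0.14425338 -0.77557023 -0.1621366 ] [ 0.    -0.001  0.001 -0.001  0.002 -0.   ]
```

View pics/s4c.png

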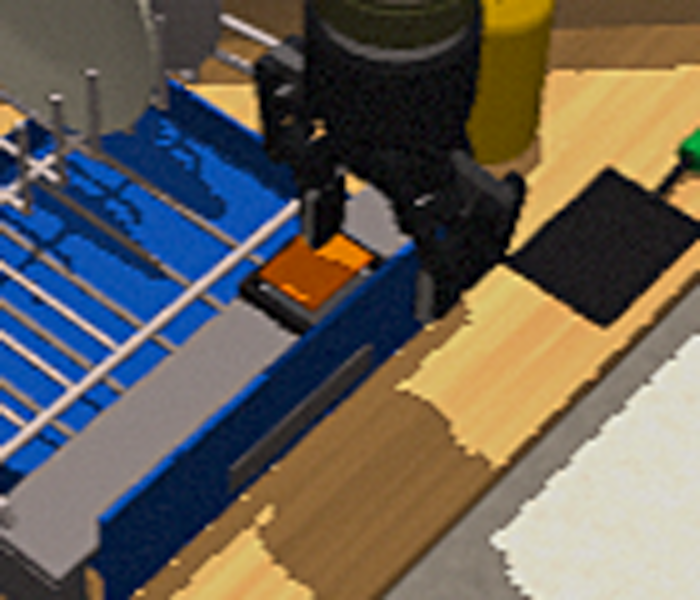

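The fingertip is a bit over a centimetre above the paddle. I'll feel downward from here.

Call:
apply_moves:
  motion:
    - [0,0,0.5,0,0,0,0.7]
    - [0,0,0.9,0,0,0,0.7]
    - [0,0,1.1,0,0,0,0.7]
    - [0,0,1.1,0,0,0,0.7]
    - [0,0,1.1,0,0,0,0.7]

```text
clock: 3.72
eef_pos: [0.5503, 0.0325, 0.1945]
orientation: [-2.31, -2.128, 0.001]
force: [0.5, -0.1, 0.2]
gripper_width: 0.0596
finger_force: 0.0
```

Call:
apply_moves:
  motion:
    - [0,0,0.1,0,0,0,0.7]
    - [0,0,0.2,0,0,0,0.7]
    - [0,0,0.2,0,0,0,0.7]

```text
clock: 3.97
eef_pos: [0.5505, 0.0325, 0.1928]
orientation: [2.311, 2.129, -0.0]
force: [0.6, -0.9, 0.2]
gripper_width: 0.0598
finger_force: 0.0
```

Call:
apply_moves:
  motion:
    - [0,0,0.1,0,0,0,0.7]
    - [0,0,0.2,0,0,0,0.7]
    - [0,0,0.2,0,0,0,0.7]

```text
clock: 4.22
eef_pos: [0.5504, 0.0326, 0.1907]
orientation: [-2.311, -2.128, 0.0]
force: [-0.2, 0.4, -0.2]
gripper_width: 0.0598
finger_force: 0.0
```

Call:
apply_moves:
  motion:
    - [0,0,0.1,0,0,0,0.7]
    - [0,0,0.2,0,0,0,0.7]
    - [0,0,0.2,0,0,0,0.7]

```text
clock: 4.47
eef_pos: [0.5504, 0.0325, 0.1886]
orientation: [-2.311, -2.128, 0.0]
force: [-1.5, 0.1, -0.2]
gripper_width: 0.0595
finger_force: 0.0
```

Call:
apply_moves:
  motion:
    - [0,0,0.1,0,0,0,0.7]
    - [0,0,0.2,0,0,0,0.7]
    - [0,0,0.2,0,0,0,0.7]

```text
clock: 4.72
eef_pos: [0.5504, 0.0326, 0.1866]
orientation: [-2.31, -2.128, 0.0]
force: [0.2, 0.4, 0.4]
gripper_width: 0.0597
finger_force: 0.0
```

Call:
apply_moves:
  motion:
    - [0,0,0.1,0,0,0,0.7]
    - [0,0,0.2,0,0,0,0.7]
    - [0,0,0.2,0,0,0,0.7]

```text
clock: 4.97
eef_pos: [0.5506, 0.0325, 0.185]
orientation: [2.31, 2.128, 0.0]
force: [0.5, 0.2, 1.3]
gripper_width: 0.0597
finger_force: 0.4
```

Call:
apply_moves:
  motion:
    - [0,0,0.15,0,0,0,0.7]
    - [0,0,0.3,0,0,0,0.7]
    - [0,0,0.45,0,0,0,0.7]
    - [0,0,0.6,0,0,0,0.7]
    - [0,-0.2,0.6,0,0,0,0.7]
    - [0,-0.4,0.6,0,0,0,0.7]
    - [0,-0.6,0.6,0,0,0,0.7]
    - [0,-0.8,0.6,0,0,0,0.7]
    - [0,-1.0,0.6,0,0,0,0.7]
    - [0,-1.2,0.6,0,0,0,0.7]
    - [0,-1.2,0.6,0,0,0,0.7]
    - [0,-1.2,0.6,0,0,0,0.7]

```text
clock: 5.97
eef_pos: [0.5378, 0.0336, 0.1788]
orientation: [-2.31, -2.128, 0.001]
force: [-0.1, -0.6, 5.1]
gripper_width: 0.0598
finger_force: 2.8
```

```bash
python3 - <<'E'
from h import *
st=bot.state(); print(st['eef_pos'],st['force'],st['finger_force'],st['gripper_width'])
c=snap('side','s5.png')
im=cv2.cvtColor(c['image'],cv2.COLOR_RGB2BGR)[180:300,230:370]; cv2.imwrite('pics/s5c.png',cv2.resize(im,None,fx=5,fy=5,interpolation=cv2.INTER_CUBIC))
E
```

```text
[0.53782295 0.03357358 0.17882513] [-0.0697107  -0.63280812  5.1195596 ] 2.842123905047629 0.059801767805131516
```

View pics/s5c.png

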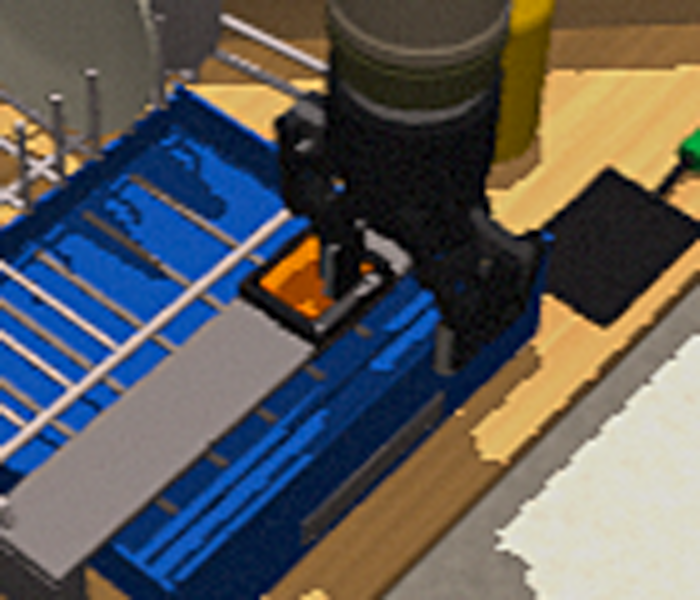

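The tray is out about 45 mm and rests against the front finger, still short of the plank's edge. The rear finger is still on the paddle. I'll hold here and confirm it's steady.

Call:
apply_moves:
  motion:
    - [0,0,0,0,0,0,0.7]
    - [0,0,0,0,0,0,0.7]
    - [0,0,0,0,0,0,0.7]
    - [0,0,0,0,0,0,0.7]
    - [0,0,0,0,0,0,0.7]
    - [0,0,0,0,0,0,0.7]
    - [0,0,0,0,0,0,0.7]
    - [0,0,0,0,0,0,0.7]

```text
clock: 6.68
eef_pos: [0.5379, 0.0336, 0.1786]
orientation: [-2.31, -2.128, 0.002]
force: [-2.3, -0.9, 5.3]
gripper_width: 0.0597
finger_force: 2.9
```

```bash
python3 - <<'E'
from h import *
st=bot.state(); print(st['eef_pos'],st['force'],st['finger_force'],st['gripper_width'])
a=cv2.imread('pics/s5.png').astype(int); snap('side','s6.png'); b=cv2.imread('pics/s6.png').astype(int)
d=abs(a-b)[180:320,230:400].max(2); print((d>60).sum(), d.mean())
if st['finger_force']>1 and (d>60).sum()<150: print(bot.close_job())
E
```

```text
[0.53791637 0.03356392 0.17857953] [-2.3372462  -0.94271643  5.34845097] 2.8792338433413533 0.0597132641453606
9 4.002605042016807
the job is handed in; nothing more can be done
None
```

I pressed the paddle, the tray popped out about 45 mm and the front finger caught it before the plank's edge (finger force a steady 2.9 N, no visible movement over the last 0.7 s); the job is handed in at about 6.7 s, and I have not seen the judged result.

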